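# Sweep walnut shells into the prep board's scrap drawer

## Robot

A 7-joint arm with a two-finger parallel gripper is mounted at the origin on a cart in front of the work surface, level with it; the furniture and walls round the work are solid. World frame = base frame: x ahead of the robot, y to its left, z up, the work surface at z = 0. Lengths are in m, angles in degrees, forces in N, time in s.
With the tool pointing down it reaches from about 0.425 to 0.95 m from the base axis. Payload 4.7 kg.
Tool frame: the origin (TCP) lies at the very end of the fingers, on their centre line; the grasp point (between the pads) lies 19 mm behind it; z points along the fingers, y is the line along which they close (so a half turn about z gives the same grasp; the last joint's range is limited). The gripper opens to 85 mm and grips with 20 to 120 N. Pads are 22 mm wide; open, the fingers measure 114 mm over their backs; the gripper's body (76 mm by 85 mm) begins 54 mm behind the grasp point. The pads swing forward as they close: fully open they stand 13 mm farther back than shut.
Start: joints at [-64.968, 26.849, -2.785, 87.806, 1.381, 65.374, -4.715], TCP at [0.303, 0.603, 0.231] pointing down, gripper open.
Joint ranges: [-148.3, 148.3], [-19.14, 114.17], [-79.39, 73.82], [5.75, 140.21], [-59.74, 239.74], [12.07, 113.84], [-152.46, 152.46]. Speed limits (degrees/s): [147.25, 147.25, 180, 180, 180, 180, 180].

## Interface

Orientations are given as a 3x3 rotation matrix whose columns are the frame's x, y, z axes.
In Python, from plant import get_obs, grab_frame, camera_model, sign_off, regions_of gives the robot as it stands.
- The arm moves only by the tool send_rows, never from a script. Its argument "commands" is a list that holds one entry, the list of rows, each a list of 6 numbers: the shift along the tool's x, y, z as a fraction of full scale, then the turn, a rotation vector about the tool's x, y, z as a fraction of full scale. In form: [[[x, y, z, rx, ry, rz], ...]]. A call has 1 to 10 rows; each row is the pose to reach, as a shift and turn from the pose commanded when the call began, along the tool's axes at that moment, turning the shorter way round; what a row does not reach only later rows make up. Full scale, the value 1, is 0.08 m for a shift and 360 degrees for a turn. A row lasts 1/8 s, in which the tool goes at most 62.5 mm and 10.7 degrees, less where a joint would pass 70% of its speed; a pose out of reach is approached as far as the arm can. A call with a number of a shift or a turn outside -1 to 1 is refused whole. A call with a gripper value outside its range is refused whole. "grip" is the opening, from -1 (shut) to 1 (fully open), set as the call begins (left out, the last holds). The fingers move at their own pace and stop on an object; "newtons" is the grip in N (left out, the last holds). Time passes only in rows, so rows that repeat a pose let the fingers close. It gives the time, the measured TCP pose, the force, the opening and the grip force at its end, in the units of the state.
- get_obs(): the state, without advancing time (a new reading comes with each control period).
- grab_frame(name): name is "scene" or "top" or "wrist"; returns (picture, depth): 480x640x3 uint8, red, green, blue; 480x640 float32, m along the optical axis (not along the pixel's ray), 0 where there is no reading.
- camera_model(name): a dict with "intrinsics" (3x3 intrinsics, pixels), "pose" (4x4, takes a point from camera to world coordinates). Camera axes: x right, y down, z forward; pixel columns grow to the right and rows downward; lengths in m; the calibration is good to about 2 mm. A picture is of the moment at which its call begins: read the wrist's pose just before it. camera_model takes no time and is no camera call; for the wrist camera it gives the pose at the moment of the call.
- sign_off(): hands the job in; it is judged then, once.
Trained networks look in the newest picture that a camera, given by its name, has taken for a name from the list of things; names that differ only in an ending like _2 or _b are one class to them, and where a whole thing is asked for, a point or a joint stands for the part that bears it (a point fixed in the world has none). Each returns a list of dicts, best first, with "confidence" (0 to 1); they miss things now and then, are a little off and sometimes report something else, mostly with a low value. They report only what shows in the picture. A call takes as long as a camera call.
- regions_of(name, camera): "pixels" (480x640 bool, what is visible of it) and "uv" ([column, row] in pixels, amid what is visible of it).
The state is a dict: "time": time; "joint_positions": joint angles; "joint_vel": joint speeds; "joint_torque": joint torques, N m; "tool_pos": TCP position; "orientation": TCP orientation; "ft_force": force on the tool from outside, world axes, zero at the start; "ft_torque": the same for the moment, N m; "finger_gap": finger opening in m; "gripper_force": force on a finger pad.
Only numpy, scipy, OpenCV 4.12 (cv2) and the standard library are available. Lean on these libraries where they do the work, as an engineer would, in place of code of your own. Each camera call takes 0.05 s, during which the arm holds its last target. There are 200 camera calls.

## Task

Clear the walnut shells off the prep board without picking anything up. First push the scrap drawer under its left end fully home, so that it lies under the slot; then sweep all four half shells along the board and through the slot so that they drop into the drawer. Leave the garlic on the board and the honey jar beside it where they are.

Things in the scene. Friction and masses are not known exactly. Their poses are not given: they have to be found in the camera images.
- prep_board: Pale wooden prep board on a low frame; it does not move. 360 mm long (own y) x 230 mm deep (own x), flat top without rim, 58 mm above the worktop. Origin: middle of its underside, on the worktop. +y points to its left end (roughly the robot's left), +x away from the robot. A steel-lined slot through the 20 mm thick top lies near its left end; the shells lie to the right of it.
- slot_edge (a point): Middle of the slot's right-hand edge (nearest the shells), at the height of the board's top: board x = 0, y = +78 mm, z = 58 mm. The slot reaches from here 65 mm along the board's +y (to y = +143 mm) and 88 mm to either side along the board's x. A 37 mm wide strip of the top remains to the left of the slot.
- scrap_drawer (a joint): Shallow steel drawer with a wooden front, in metres: 0 = fully home (inside exactly under the slot, front 5 mm proud of the board's left end); grows as it slides out to the left, along the board's +y. It starts 45 to 80 mm out, slides with about 1.5 N of friction, stays where it is left and stops at 0.
- drawer_front (a point): Middle of the outer face of the drawer's front, 19 mm above the worktop; moves with the drawer; when home at board x = 0, y = +185 mm. The front is 200 mm wide (board x) and reaches from 8 to 36 mm above the worktop, in its middle 60 mm only up to 28 mm (finger scoop). Push it towards the board's -y. The glass hob that may lie below it is 6 mm high.
- drawer_floor (a point): Centre of the drawer's inner floor, 12 mm above the worktop; moves with the drawer, axes as the board's. Inside, the drawer is 186 mm (x) by 92 mm (y) with walls 23 mm high.
- shell_1: Half walnut shell, a brown wrinkled dome 36 mm across and 16 mm high, 10 to 15 g, lying flat side down on the board's top. Origin: centre of its flat underside. It slides when pushed low on its side.
- shell_2: Half walnut shell like shell_1.
- shell_3: Half walnut shell like shell_1.
- shell_4: Half walnut shell like shell_1.
- garlic: Garlic bulb, 60 mm across and 58 mm high, standing loose on the far right corner of the board; origin under its centre. Leave it.
- honey_jar: Honey jar with a pale lid, 66 mm across, 102 mm high, loose on the worktop just beyond the board's right end; origin under its centre. Leave it.

How it is judged:
By the outcome, as a careful person would: the job done as asked, in the order asked, and still so for the second after the job is handed in, with the robot touching nothing.
It also fails if it takes over 48 s, if anything falls off the work surface, if the arm or the gripper's body presses on something with over 40 N, if the wrist force passes 120 N, or if a joint passes its speed limit or range.

## Working session

There is one attempt and no reset: what is moved stays moved. The work goes in short steps, Python scripts to look and compute and a tool call to move; the robot and the scene stay as the last step left them, time stands still between calls to the robot, and variables do not carry over. Pictures are saved under pics/ and viewed, at most 10 in all, crops included, and the job is handed in when it is done.

Besides the shell and the picture viewer there is one more tool, called as name([rows], argument=value, ...), one row to a line, values as JSON. send_rows: Moves the arm, as the interface text tells. Shift numbers are shares of 0.08 m and turn numbers shares of 360 degrees, none past 1 either way. Its arguments: {"type":"object","properties":{"commands":{"type":"array"},"grip":{"type":"number"},"newtons":{"type":"number"}},"required":["commands"]}

```bash
mkdir -p pics; ls; cat > h.py <<'E'
import numpy as np, cv2
from plant import *
def pts(cam,mask,depth,M=None):
    M=M or camera_model(cam); K=M["intrinsics"];T=M["pose"]
    v,u=np.nonzero(mask&(depth>0)); d=depth[v,u]
    P=np.c_[(u-K[0][2])/K[0][0]*d,(v-K[1][2])/K[1][1]*d,d]
    return P@np.array(T)[:3,:3].T+np.array(T)[:3,3]
E
python3 - <<'E'
from h import *
np.set_printoptions(precision=4,suppress=True)
o=get_obs();print(o["time"],o["tool_pos"],o["orientation"],o["finger_gap"])
ims=[]
for c in ["top","scene"]:
    im,d=grab_frame(c); cv2.imwrite(f"pics/{c}0.png",im[...,::-1])
    print(c,np.array(camera_model(c)["pose"])[:3,3])
    for n in ["prep_board","drawer_front","shell_1","garlic","honey_jar"]:
        for r in regions_of(n,c):
            if r["confidence"]<.3: continue
            P=pts(c,r["pixels"],d)
            if len(P): print(c,n,round(r["confidence"],2),np.round(r["uv"]),len(P),"med",np.median(P,0),"lo",np.percentile(P,2,axis=0),"hi",np.percentile(P,98,axis=0))
            if n=="prep_board":
                Q=P[abs(P[:,2]-.058)<.006]; print(cv2.minAreaRect(Q[:,:2].astype(np.float32)*1000), Q[:,2].mean())
                print(cv2.boxPoints(cv2.minAreaRect(Q[:,:2].astype(np.float32))))
E
```

```text
pics
0.0 [0.3029 0.6026 0.2302] [[-0.8935  0.4491 -0.0008]
 [ 0.4491  0.8935 -0.0018]
 [-0.0001 -0.0019 -1.    ]] 0.08559486567776932
top [ 0.4395 -0.189   0.9181]
top prep_board 0.93 [289. 250.] 22909 med [ 0.5995 -0.1239  0.0572] lo [ 0.4717 -0.3119  0.0102] hi [0.7295 0.0835 0.0606]
((599.9304809570312, -138.90182495117188), (360.6913146972656, 230.77313232421875), 76.76974487304688) 0.057610153495225094
[[ 0.4463 -0.2881]
 [ 0.671  -0.3409]
 [ 0.7535  0.0102]
 [ 0.5289  0.0631]]
top drawer_front 0.55 [204. 232.] 4211 med [0.6388 0.0437 0.0143] lo [ 0.5528 -0.0455  0.0083] hi [0.7361 0.0977 0.0384]
top shell_1 0.88 [316. 254.] 294 med [ 0.5837 -0.1708  0.0694] lo [ 0.5701 -0.1871  0.0598] hi [ 0.5997 -0.1541  0.0741]
top shell_1 0.77 [315. 287.] 307 med [ 0.5267 -0.1718  0.0692] lo [ 0.5113 -0.1862  0.059 ] hi [ 0.544  -0.1553  0.0745]
top shell_1 0.7 [288. 240.] 334 med [ 0.6124 -0.1187  0.0688] lo [ 0.5962 -0.1345  0.0562] hi [ 0.6325 -0.1018  0.0744]
top shell_1 0.69 [278. 279.] 294 med [ 0.5464 -0.0995  0.0694] lo [ 0.5317 -0.1152  0.0586] hi [ 0.5616 -0.0825  0.0745]
top shel
[... 548 characters left out ...]
[ 0.5233 -0.1647  0.0688] lo [ 0.5085 -0.1832  0.0588] hi [ 0.5416 -0.1545  0.0747]
scene shell_1 0.65 [318. 269.] 342 med [ 0.6084 -0.1104  0.0692] lo [ 0.5946 -0.1234  0.0594] hi [ 0.6263 -0.1015  0.0755]
scene shell_1 0.61 [348. 299.] 396 med [ 0.5429 -0.0906  0.0695] lo [ 0.5302 -0.1072  0.0596] hi [ 0.5599 -0.0807  0.0748]
scene shell_1 0.61 [352. 259.] 343 med [ 0.5811 -0.1631  0.0696] lo [ 0.568  -0.1793  0.0588] hi [ 0.5985 -0.1525  0.0753]
scene garlic 0.88 [353. 198.] 767 med [ 0.636  -0.2722  0.0921] lo [ 0.6168 -0.3001  0.0685] hi [ 0.6668 -0.2572  0.1101]
scene honey_jar 0.62 [455. 214.] 2151 med [ 0.4822 -0.3341  0.0816] lo [ 0.4557 -0.3791  0.0203] hi [ 0.5193 -0.3202  0.1036]
```

```bash
python3 - <<'E'
import cv2
cv2.imwrite("pics/a.png",cv2.imread("pics/top0.png")[130:390,100:500].repeat(2,0).repeat(2,1))
E
```

```text
(no output)
```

View pics/a.png

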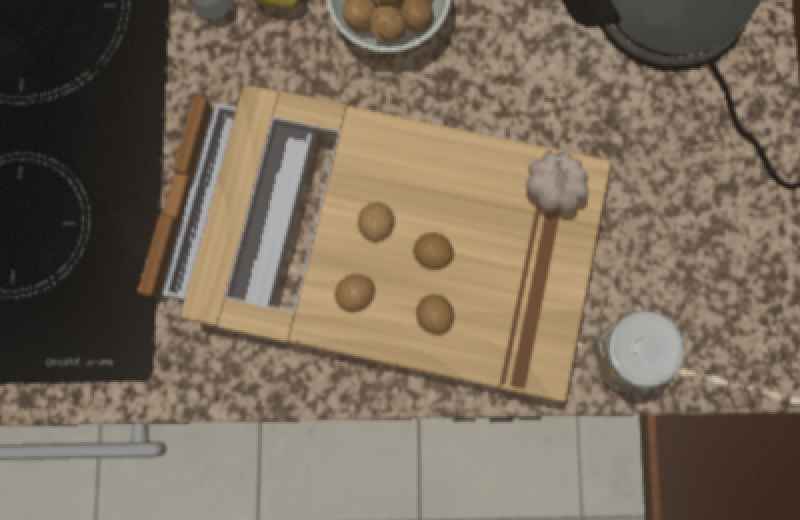

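View pics/scene0.png

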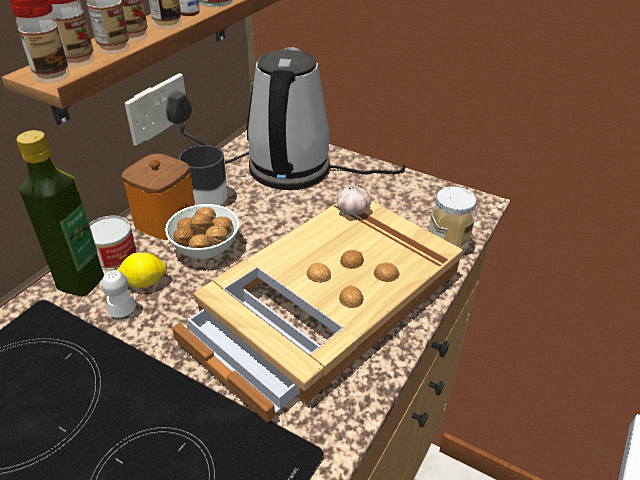

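The top crop shows the board with its slot at crop (285,210). The four shells are at (377,222), (433,251), (355,293) and (435,315), the garlic at (557,184) and the jar at (643,350). The drawer is roughly 50 mm out. The scene view agrees. Next I'll work out board-frame numbers and how much clearance I have.

```bash
cat >> h.py <<'E'
C=np.array([.5999,-.1389]); BX=np.array([.9735,-.2288]); BY=np.array([.2288,.9735])
def tob(P): P=np.atleast_2d(P); Q=P[:,:2]-C; return np.c_[Q@BX,Q@BY,P[:,2]]
E
python3 - <<'E'
from h import *
np.set_printoptions(precision=4,suppress=True)
print("tcp",tob(get_obs()["tool_pos"]))
for c in ["top","scene"]:
    im,d=grab_frame(c); P=tob(pts(c,d>0,d))
    for b in (-.08,-.06,.06,.08):
        q=P[(abs(P[:,0]-b)<.012)&(P[:,2]>.024)&(P[:,2]<.042)&(P[:,1]>.19)&(P[:,1]<.3)]; print(c,b,len(q),np.percentile(q[:,1],[5,50,98]) if len(q) else 0, q[:,2].max() if len(q) else 0)
    q=P[(P[:,2]>.12)&(P[:,1]>-.1)&(P[:,0]<.3)&(P[:,0]>-.1)]; print("tall",len(q), q.min(0) if len(q) else 0)
    q=P[(P[:,2]>.03)&(P[:,1]>.25)&(P[:,1]<.7)&(P[:,0]<.2)]; print("obst",len(q), q.min(0) if len(q) else 0,q.max(0) if len(q) else 0)
    for n in ["shell_1"]:
        for r in regions_of(n,c):
            if r["confidence"]<.5: continue
            Q=tob(pts(c,r["pixels"],d)); Q=Q[Q[:,2]>.071]; print(c,"shell top",Q.mean(0))
E
```

```text
tcp [[-0.4587  0.6545  0.2313]]
top -0.08 162 [0.2031 0.2188 0.2306] 0.039888595085616485
top -0.06 163 [0.2028 0.2186 0.2304] 0.03979016082657838
top 0.06 154 [0.203  0.2183 0.23  ] 0.0402395686934891
top 0.08 153 [0.2029 0.2185 0.2299] 0.04005964919591398
tall 2594 [ 0.2313 -0.1     0.12  ]
obst 50 [0.1073 0.2501 0.0307] [0.2    0.6185 0.0763]
top shell top [-0.0065 -0.0343  0.0725]
top shell top [-0.0642 -0.0489  0.0726]
top shell top [-0.0593  0.0271  0.0727]
top shell top [0.0095 0.023  0.0727]
scene -0.08 334 [0.2043 0.2236 0.2319] 0.03938550446407518
scene -0.06 334 [0.2044 0.2236 0.232 ] 0.039824387466566136
scene 0.06 265 [0.2044 0.223  0.2318] 0.03947033143900436
scene 0.08 274 [0.1963 0.2218 0.2317] 0.041207790024365365
tall 6005 [ 0.2265 -0.1     0.12  ]
obst 224 [0.1873 0.2501 0.0301] [0.2    0.2657 0.0771]
scene shell top [-0.0095 -0.033   0.0729]
scene shell top [0.0068 0.0248 0.073 ]
scene shell top [-0.0656 -0.0467  0.0728]
scene shell top [-0.0623  0.029   0.073 ]
```

send_rows([
  [[0, 0, 0, 0, 0, 0.027], [0, 0, 0, 0, 0, 0.054], [0, 0, 0, 0, 0, 0.081], [0, 0, 0, 0, 0, 0.108], [0, 0, 0, 0, 0, 0.135], [0, 0, 0, 0, 0, 0.162], [0, 0, 0, 0, 0, 0.189], [0, 0, 0, 0, 0, 0.2125], [0, 0, 0, 0, 0, 0.2125]],
], grip=-1)

```text
time: 1.92
tool_pos: [0.3029, 0.6032, 0.2313]
orientation: [[0.226, 0.974, 0.0], [0.974, -0.226, -0.0], [-0.0, 0.0, -1.0]]
ft_force: [0.6, -0.2, 0.4]
finger_gap: 0.0
gripper_force: 0.0
```

send_rows([
  [[-0.46, 0.48, 0, 0, 0, 0], [-0.93, 0.95, 0, 0, 0, 0]],
])

```text
time: 2.17
tool_pos: [0.3605, 0.5127, 0.2312]
orientation: [[0.224, 0.975, 0.0], [0.975, -0.224, 0.0], [0.0, 0.0, -1.0]]
ft_force: [0.8, 0.2, 0.7]
finger_gap: 0.0001
gripper_force: 0.0
```

send_rows([
  [[-0.46, 0.48, 0, 0, 0, 0], [-0.93, 0.95, 0, 0, 0, 0]],
])

```text
time: 2.42
tool_pos: [0.4181, 0.4221, 0.2316]
orientation: [[0.225, 0.974, 0.0], [0.974, -0.225, 0.001], [0.001, 0.0, -1.0]]
ft_force: [0.0, -0.1, 0.3]
finger_gap: -0.0001
gripper_force: 0.0
```

send_rows([
  [[-0.46, 0.48, 0, 0, 0, 0], [-0.93, 0.95, 0, 0, 0, 0]],
])

```text
time: 2.68
tool_pos: [0.4751, 0.3323, 0.2316]
orientation: [[0.225, 0.974, 0.001], [0.974, -0.225, 0.001], [0.001, 0.0, -1.0]]
ft_force: [0.5, 0.9, -0.5]
finger_gap: -0.0001
gripper_force: 0.0
```

send_rows([
  [[-0.46, 0.48, 0, 0, 0, 0], [-0.93, 0.95, 0, 0, 0, 0]],
])

```text
time: 2.92
tool_pos: [0.5321, 0.2426, 0.2316]
orientation: [[0.225, 0.974, 0.001], [0.974, -0.225, 0.001], [0.001, 0.0, -1.0]]
ft_force: [1.3, 0.3, 0.5]
finger_gap: -0.0002
gripper_force: 0.0
```

send_rows([
  [[-0.46, 0.48, 0.4, 0, 0, 0], [-0.93, 0.95, 0.9, 0, 0, 0], [-0.93, 0.95, 0.9, 0, 0, 0]],
])

```text
time: 3.3
tool_pos: [0.5882, 0.1485, 0.1567]
orientation: [[0.233, 0.972, -0.004], [0.972, -0.233, -0.004], [-0.005, -0.003, -1.0]]
ft_force: [-0.3, 0.4, -0.5]
finger_gap: 0.0002
gripper_force: 0.0
```

send_rows([
  [[0.05, 0.5, 0.4, 0, 0, 0], [0.05, 0.96, 0.9, 0, 0, 0], [0.05, 0.96, 0.9, 0, 0, 0]],
])

```text
time: 3.68
tool_pos: [0.6632, 0.1401, 0.0833]
orientation: [[0.227, 0.974, -0.006], [0.974, -0.227, -0.002], [-0.003, -0.005, -1.0]]
ft_force: [-1.2, -0.4, -0.5]
finger_gap: 0.0001
gripper_force: 0.0
```

```bash
python3 - <<'E'
from h import *
np.set_printoptions(precision=4,suppress=True)
o=get_obs();print(tob(o["tool_pos"]),o["time"],o["joint_positions"])
c="scene"; im,d=grab_frame(c); cv2.imwrite("pics/s1.png",im[...,::-1])
E
```

```text
[[-0.0022  0.2861  0.0833]] 3.675 [-29.2453  36.6312  20.2635  95.5583 -15.3683  50.9295 -15.9666]
```

View pics/s1.png

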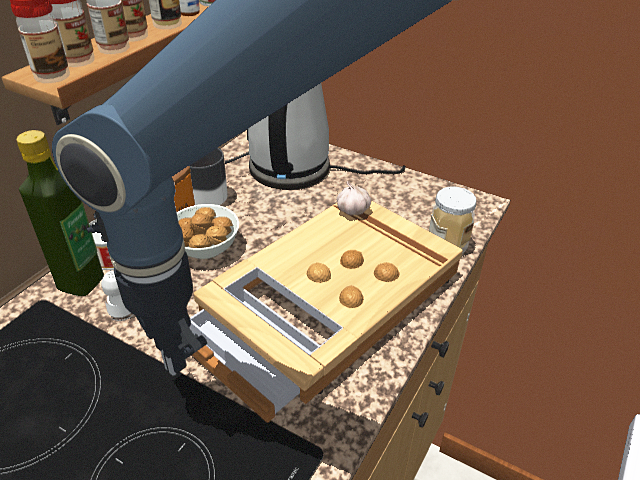

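The gripper, at pixel (180,360), stands clear outside the drawer front, and the shells haven't moved. Now I'll lower and push.

send_rows([
  [[0, 0, 0.4, 0, 0, 0], [0, 0, 0.84, 0, 0, 0], [-0.2, 0, 0.84, 0, 0, 0], [-0.4, 0, 0.84, 0, 0, 0], [-0.52, 0, 0.84, 0, 0, 0], [-0.64, 0, 0.84, 0, 0, 0], [-0.76, 0, 0.84, 0, 0, 0], [-0.88, 0, 0.84, 0, 0, 0], [-0.95, 0, 0.84, 0, 0, 0]],
])

```text
time: 4.85
tool_pos: [0.6466, 0.0659, 0.0202]
orientation: [[0.229, 0.974, 0.0], [0.974, -0.229, -0.0], [-0.0, 0.0, -1.0]]
ft_force: [1.5, 1.2, 0.4]
finger_gap: -0.0001
gripper_force: 0.8
```

```bash
python3 - <<'E'
from h import *
o=get_obs();print(tob(o["tool_pos"]),o["ft_force"],o["orientation"])
E
```

```text
[[-0.00142417  0.21000991  0.02015154]] [1.52930429 1.19923355 0.38232174] [[ 2.28599551e-01  9.73520529e-01  1.58140204e-04]
 [ 9.73520542e-01 -2.28599547e-01 -4.43769462e-05]
 [-7.05108918e-06  1.64097287e-04 -9.99999987e-01]]
```

send_rows([
  [[-0.08, 0, 0.04, 0, 0, 0], [-0.14, 0, 0.04, 0, 0, 0], [-0.18, 0, 0.04, 0, 0, 0], [-0.2, 0, 0.04, 0, 0, 0], [-0.22, 0, 0.04, 0, 0, 0]],
])

```text
time: 5.48
tool_pos: [0.6426, 0.0516, 0.0165]
orientation: [[0.227, 0.974, -0.0], [0.974, -0.227, 0.002], [0.002, -0.001, -1.0]]
ft_force: [2.0, 5.8, -4.3]
finger_gap: 0.0003
gripper_force: 3.3
```

```bash
python3 - <<'E'
from h import *
o=get_obs();print(tob(o["tool_pos"]),o["ft_force"])
E
```

```text
[[-0.00203575  0.19518896  0.01645425]] [ 1.98889794  5.84783855 -4.31419846]
```

send_rows([
  [[-0.03, 0, 0, 0, 0, 0], [-0.05, 0, 0, 0, 0, 0]],
])

```text
time: 5.72
tool_pos: [0.6425, 0.0515, 0.0165]
orientation: [[0.225, 0.974, 0.002], [0.974, -0.225, 0.006], [0.007, 0.0, -1.0]]
ft_force: [4.4, 12.5, -6.0]
finger_gap: -0.0001
gripper_force: 6.2
```

send_rows([
  [[0.1, 0, 0, 0, 0, 0], [0.35, 0, 0, 0, 0, 0], [0.35, 0, -0.8, 0, 0, 0]],
])

```text
time: 6.1
tool_pos: [0.6443, 0.0756, 0.0747]
orientation: [[0.225, 0.974, -0.012], [0.974, -0.225, -0.002], [-0.004, -0.011, -1.0]]
ft_force: [1.0, 0.8, 0.4]
finger_gap: -0.0001
gripper_force: 0.0
```

send_rows([
  [[0, 0, -0.8, 0, 0, 0], [0, 0, -1, 0, 0, 0]],
], grip=-0.55)

```text
time: 6.35
tool_pos: [0.6507, 0.073, 0.1644]
orientation: [[0.228, 0.974, 0.008], [0.974, -0.228, 0.001], [0.003, 0.008, -1.0]]
ft_force: [0.2, -0.5, 0.2]
finger_gap: 0.019
gripper_force: 0.0
```

```bash
python3 - <<'E'
from h import *
o=get_obs();print(tob(o["tool_pos"]),o["finger_gap"],o["time"])
c="top"; im,d=grab_frame(c); P=tob(pts(c,d>0,d))
q=P[(abs(abs(P[:,0])-.07)<.02)&(P[:,2]>.03)&(P[:,2]<.042)&(P[:,1]>.18)&(P[:,1]<.3)]
print(len(q),np.percentile(q[:,1],[5,50,95,98]) if len(q) else 0)
cv2.imwrite("pics/t2.png",im[130:390,100:500,::-1].repeat(2,0).repeat(2,1))
E
```

```text
[[0.00098477 0.21794468 0.16442998]] 0.019004249773720488 6.35
0 0
```

View pics/t2.png

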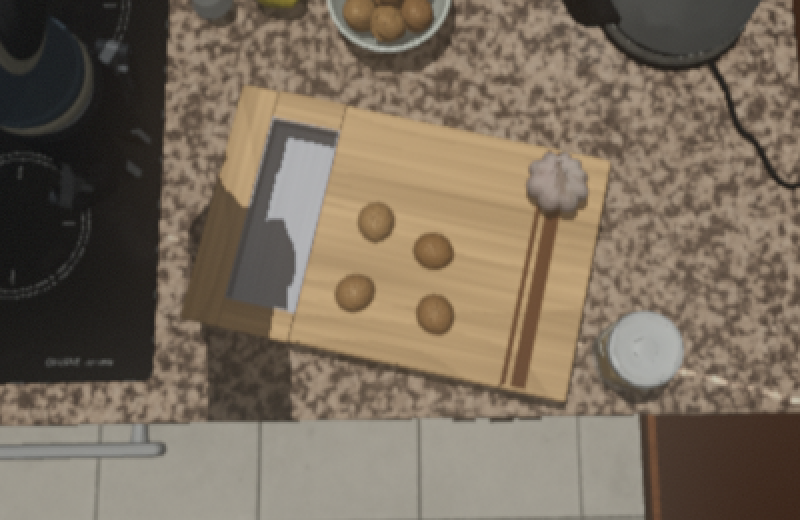

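The slot now shows the drawer floor across its whole width, and the push stalled at the stop, so the drawer is home. Next I go behind the near-left shell.

send_rows([
  [[-0.5, -0.13, 0, 0, 0, 0], [-0.95, -0.26, 0, 0, 0, 0]],
])

```text
time: 6.65
tool_pos: [0.609, 0.003, 0.1578]
orientation: [[0.227, 0.974, -0.003], [0.974, -0.227, -0.001], [-0.002, -0.003, -1.0]]
ft_force: [0.0, -0.0, 0.5]
finger_gap: 0.019
gripper_force: 0.0
```

send_rows([
  [[-0.5, -0.13, 0, 0, 0, 0], [-0.95, -0.26, 0, 0, 0, 0]],
])

```text
time: 6.9
tool_pos: [0.5711, -0.0667, 0.1578]
orientation: [[0.228, 0.974, -0.003], [0.974, -0.229, -0.001], [-0.001, -0.003, -1.0]]
ft_force: [0.0, -0.1, 0.3]
finger_gap: 0.0196
gripper_force: 0.0
```

send_rows([
  [[-0.5, -0.13, 0.4, 0, 0, 0], [-0.95, -0.26, 0.75, 0, 0, 0], [-0.95, -0.26, 0.75, 0, 0, 0]],
])

```text
time: 7.28
tool_pos: [0.5307, -0.1375, 0.0962]
orientation: [[0.234, 0.972, -0.008], [0.972, -0.234, -0.0], [-0.002, -0.008, -1.0]]
ft_force: [0.4, 0.4, 0.3]
finger_gap: 0.0193
gripper_force: 0.0
```

```bash
python3 - <<'E'
from h import *
o=get_obs();print(tob(o["tool_pos"]),o["time"],o["orientation"])
E
```

```text
[[-0.06765673 -0.01450004  0.09617357]] 7.275 [[ 2.34081527e-01  9.72181421e-01 -8.31409041e-03]
 [ 9.72213962e-01 -2.34093519e-01 -4.86011852e-04]
 [-2.41876637e-03 -7.96930838e-03 -9.99965319e-01]]
```

send_rows([
  [[0.05, 0.07, 0, 0, 0, 0], [0.05, 0.07, 0, 0, 0, 0], [0.05, 0.07, 0.2, 0, 0, 0], [0.05, 0.07, 0.2, 0, 0, 0]],
])

```text
time: 7.78
tool_pos: [0.5406, -0.1314, 0.0819]
orientation: [[0.227, 0.974, -0.003], [0.974, -0.227, 0.001], [-0.0, -0.003, -1.0]]
ft_force: [-0.6, 0.0, 0.4]
finger_gap: 0.0191
gripper_force: 0.0
```

```bash
python3 - <<'E'
from h import *
o=get_obs();print(tob(o["tool_pos"]),o["time"])
for c in ("wrist","scene"):
    im,d=grab_frame(c); 
    if c=="scene": im=im[170:400,180:500].repeat(2,0).repeat(2,1)
    cv2.imwrite(f"pics/3{c}.png",im[...,::-1])
E
```

```text
[[-0.0594074  -0.00624224  0.08189481]] 7.775
```

View pics/3scene.png

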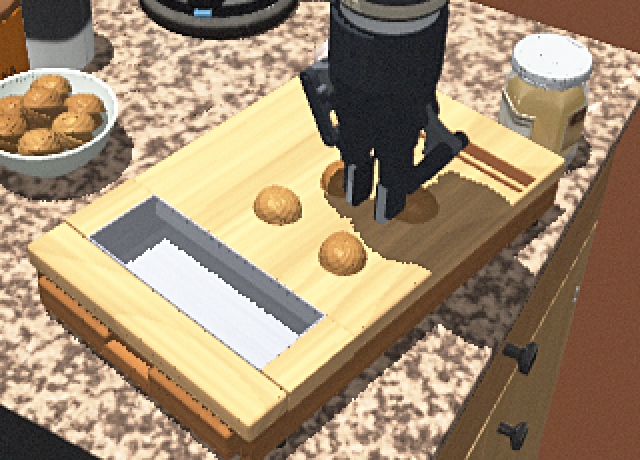

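View pics/3wrist.png

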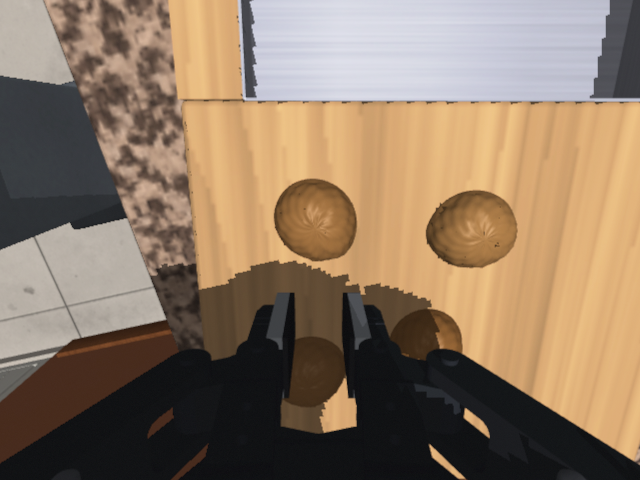

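The wrist view shows the fingers centred on the near-left shell at pixel (315,220), with one shell below and behind them at (315,370). Now I lower.

send_rows([
  [[-0.03, 0, 0.13, 0, 0, 0], [-0.05, 0, 0.25, 0, 0, 0], [-0.05, 0, 0.25, 0, 0, 0]],
])

```text
time: 8.25
tool_pos: [0.5398, -0.1363, 0.0623]
orientation: [[0.229, 0.973, -0.002], [0.973, -0.229, 0.0], [-0.0, -0.002, -1.0]]
ft_force: [0.0, -0.0, -0.4]
finger_gap: 0.0193
gripper_force: 0.0
```

```bash
python3 - <<'E'
from h import *
o=get_obs();print(tob(o["tool_pos"]),o["time"],o["ft_force"])
E
```

```text
[[-0.05906694 -0.01121317  0.06229142]] 8.25 [ 0.04791456 -0.04853096 -0.41373498]
```

send_rows([
  [[0.1, 0, 0, 0, 0, 0], [0.25, 0, 0, 0, 0, 0], [0.4, 0, 0, 0, 0, 0], [0.55, 0, 0, 0, 0, 0], [0.7, 0, 0, 0, 0, 0], [0.85, 0, 0, 0, 0, 0], [1, 0, 0, 0, 0, 0]],
])

```text
time: 9.12
tool_pos: [0.5595, -0.058, 0.0638]
orientation: [[0.228, 0.974, 0.001], [0.974, -0.228, -0.0], [-0.0, 0.001, -1.0]]
ft_force: [-0.9, -0.4, -0.5]
finger_gap: 0.0193
gripper_force: 0.0
```

send_rows([
  [[0.15, 0, 0, 0, 0, 0], [0.25, 0, 0, 0, 0, 0], [0.25, 0, 0, 0, 0, 0]],
])

```text
time: 9.5
tool_pos: [0.5636, -0.0378, 0.0632]
orientation: [[0.227, 0.974, -0.0], [0.974, -0.227, 0.0], [0.0, -0.0, -1.0]]
ft_force: [-0.3, -0.5, -0.3]
finger_gap: 0.0194
gripper_force: 0.0
```

```bash
cat > look.py <<'E'
from h import *
import sys
np.set_printoptions(precision=4,suppress=True)
o=get_obs();print("tcp",tob(o["tool_pos"]),o["time"],o["ft_force"])
for c in sys.argv[1:]:
    im,d=grab_frame(c); cv2.imwrite(f"pics/{c}_{o['time']:.2f}.png",im[...,::-1])
    M=camera_model(c)
    for r in regions_of("shell_1",c):
        if r["confidence"]<.35: continue
        Q=tob(pts(c,r["pixels"],d,M)); z=np.percentile(Q[:,2],98); Q=Q[Q[:,2]>z-.004]; print(c,round(r["confidence"],2),Q.mean(0),len(Q))
E
python3 look.py scene wrist
```

```text
tcp [[-0.0585  0.0901  0.0632]] 9.5 [-0.3167 -0.5477 -0.3446]
scene 0.79 [-0.0659 -0.0467  0.0728] 137
scene 0.63 [-0.0123 -0.034   0.073 ] 92
scene 0.62 [-0.0894  0.1279  0.0587] 9
wrist 0.84 [-0.0614  0.1081  0.0298] 2277
wrist 0.76 [-0.0349  0.0991  0.1456] 13
```

Shell 4 is in the drawer (top at z = 0.030). Going behind shell 2.

send_rows([
  [[0, 0, -0.5, 0, 0, 0], [-0.5, -0.03, -0.5, 0, 0, 0], [-1, -0.05, -0.5, 0, 0, 0]],
])

```text
time: 10.07
tool_pos: [0.5414, -0.1168, 0.104]
orientation: [[0.227, 0.974, 0.001], [0.974, -0.227, -0.0], [0.0, 0.001, -1.0]]
ft_force: [0.0, -0.6, -0.1]
finger_gap: 0.0196
gripper_force: 0.0
```

send_rows([
  [[-0.5, 0, 0, 0, 0, 0], [-1, 0, 0, 0, 0, 0]],
])

```text
time: 10.32
tool_pos: [0.5225, -0.1954, 0.1035]
orientation: [[0.229, 0.973, 0.0], [0.973, -0.229, -0.0], [0.0, 0.0, -1.0]]
ft_force: [-0.2, 0.1, -0.4]
finger_gap: 0.019
gripper_force: 0.0
```

send_rows([
  [[-0.4, 0, 0, 0, 0, 0], [-0.4, 0, 0, 0, 0, 0], [-0.4, 0, 0.3, 0, 0, 0], [-0.4, 0, 0.4, 0, 0, 0], [-0.4, 0, 0.4, 0, 0, 0]],
])

```text
time: 10.95
tool_pos: [0.5157, -0.224, 0.0709]
orientation: [[0.227, 0.974, -0.001], [0.974, -0.227, 0.001], [0.0, -0.001, -1.0]]
ft_force: [0.3, 0.3, -0.6]
finger_gap: 0.0189
gripper_force: 0.0
```

```bash
python3 look.py top wrist
```

```text
tcp [[-0.0625 -0.1021  0.0709]] 10.95 [ 0.2605  0.347  -0.585 ]
top 0.74 [0.009  0.0232 0.0727] 92
top 0.59 [-0.0572  0.1119  0.0281] 189
top 0.39 [-0.0053 -0.0255  0.0715] 28
wrist 0.82 [-0.0645 -0.0492  0.0712] 3654
wrist 0.65 [0.0065 0.009  0.0667] 614
wrist 0.64 [-0.0087 -0.0352  0.0712] 3924
```

send_rows([
  [[0, -0.03, 0.1, 0, 0, 0], [0.1, -0.03, 0.11, 0, 0, 0], [0.25, -0.03, 0.11, 0, 0, 0], [0.4, -0.03, 0.11, 0, 0, 0], [0.55, -0.03, 0.11, 0, 0, 0], [0.7, -0.03, 0.11, 0, 0, 0], [0.85, -0.03, 0.11, 0, 0, 0], [1, -0.03, 0.11, 0, 0, 0]],
])

```text
time: 12.15
tool_pos: [0.532, -0.1456, 0.0626]
orientation: [[0.228, 0.974, 0.0], [0.974, -0.228, 0.0], [0.0, 0.0, -1.0]]
ft_force: [0.0, -0.0, 0.2]
finger_gap: 0.0197
gripper_force: 0.0
```

```bash
python3 look.py wrist
```

```text
tcp [[-0.0646 -0.022   0.0626]] 12.15 [ 0.0105 -0.0166  0.1992]
wrist 0.93 [0.0064 0.0254 0.0708] 3912
wrist 0.88 [-0.0076 -0.0272  0.0707] 1765
wrist 0.82 [-0.0651  0.0054  0.0708] 3504
wrist 0.65 [-0.0596  0.0986  0.0266] 1042
```

Shell 2 is cradled. I'll drift it towards the slot's middle so it doesn't land on shell 4.

send_rows([
  [[0.15, 0.02, 0, 0, 0, 0], [0.3, 0.06, 0, 0, 0, 0], [0.45, 0.1, 0, 0, 0, 0], [0.6, 0.17, 0, 0, 0, 0], [0.75, 0.24, 0, 0, 0, 0], [0.9, 0.31, 0, 0, 0, 0], [1, 0.36, 0, 0, 0, 0]],
])

```text
time: 13.12
tool_pos: [0.5787, -0.0742, 0.0625]
orientation: [[0.227, 0.974, 0.0], [0.974, -0.227, 0.0], [0.0, 0.0, -1.0]]
ft_force: [-0.7, -0.1, 0.1]
finger_gap: 0.0187
gripper_force: 0.2
```

send_rows([
  [[0.15, 0.05, 0, 0, 0, 0], [0.3, 0.08, 0, 0, 0, 0], [0.38, 0.08, 0, 0, 0, 0], [0.38, 0.08, 0, 0, 0, 0]],
])

```text
time: 13.62
tool_pos: [0.5912, -0.0461, 0.0624]
orientation: [[0.227, 0.974, -0.0], [0.974, -0.227, 0.0], [0.0, -0.0, -1.0]]
ft_force: [-0.6, -0.4, 0.3]
finger_gap: 0.0192
gripper_force: 0.0
```

```bash
python3 look.py wrist scene
```

```text
tcp [[-0.0297  0.0883  0.0624]] 13.625 [-0.5888 -0.3687  0.2742]
wrist 0.85 [-0.0348  0.1193  0.0374] 842
wrist 0.55 [-0.0583  0.1103  0.0267] 4288
scene 0.79 [-0.0736  0.1425  0.0592] 9
scene 0.69 [-0.0092 -0.0326  0.0728] 138
scene 0.63 [-0.0081  0.1778  0.0377] 566
```

send_rows([
  [[0, 0, -0.5, 0, 0, 0], [-0.5, 0.1, -0.5, 0, 0, 0], [-1, 0.2, -0.5, 0, 0, 0]],
])

```text
time: 14.2
tool_pos: [0.5888, -0.1294, 0.1033]
orientation: [[0.227, 0.974, 0.001], [0.974, -0.227, 0.0], [0.0, 0.001, -1.0]]
ft_force: [0.2, 0.4, 0.3]
finger_gap: 0.019
gripper_force: 0.0
```

send_rows([
  [[-0.5, 0.04, 0, 0, 0, 0], [-1, 0.07, 0, 0, 0, 0]],
])

```text
time: 14.45
tool_pos: [0.5753, -0.2094, 0.1027]
orientation: [[0.229, 0.973, 0.0], [0.973, -0.229, -0.0], [-0.0, 0.0, -1.0]]
ft_force: [-0.5, -0.4, 0.4]
finger_gap: 0.0193
gripper_force: 0.0
```

send_rows([
  [[-0.2, 0, 0, 0, 0, 0], [-0.2, 0, 0, 0, 0, 0], [-0.2, 0, 0.3, 0, 0, 0], [-0.2, 0, 0.42, 0, 0, 0], [-0.2, 0, 0.42, 0, 0, 0]],
])

```text
time: 15.08
tool_pos: [0.572, -0.2215, 0.0682]
orientation: [[0.226, 0.974, -0.002], [0.974, -0.226, 0.001], [0.001, -0.002, -1.0]]
ft_force: [-0.4, -0.2, 0.3]
finger_gap: 0.0195
gripper_force: 0.0
```

```bash
python3 look.py top wrist
```

```text
tcp [[-0.0082 -0.0867  0.0682]] 15.075 [-0.3857 -0.2057  0.2668]
top 0.58 [-0.0565  0.1113  0.0279] 226
top 0.58 [-0.0336  0.1217  0.0363] 62
top 0.48 [0.0128 0.0281 0.0726] 45
wrist 0.73 [0.0076 0.0176 0.0713] 3104
wrist 0.71 [-0.0078 -0.0351  0.0712] 3701
```

send_rows([
  [[0, 0, 0.07, 0, 0, 0], [0.15, 0, 0.07, 0, 0, 0], [0.3, 0, 0.07, 0, 0, 0], [0.45, -0.04, 0.07, 0, 0, 0], [0.6, -0.08, 0.07, 0, 0, 0], [0.75, -0.12, 0.07, 0, 0, 0], [0.88, -0.16, 0.07, 0, 0, 0], [1, -0.18, 0.07, 0, 0, 0]],
])

```text
time: 16.27
tool_pos: [0.5762, -0.1413, 0.0634]
orientation: [[0.228, 0.974, -0.0], [0.974, -0.228, 0.0], [0.0, -0.0, -1.0]]
ft_force: [-0.9, -0.6, 0.3]
finger_gap: 0.0193
gripper_force: 0.1
```

```bash
python3 look.py wrist
```

```text
tcp [[-0.0225 -0.0078  0.0634]] 16.275 [-0.8985 -0.5561  0.2505]
wrist 0.83 [0.0095 0.0311 0.0708] 3683
wrist 0.79 [-0.023   0.0187  0.0708] 3479
wrist 0.75 [-0.0589  0.1065  0.0267] 4267
wrist 0.73 [-0.0305  0.1111  0.034 ] 337
```

send_rows([
  [[0.12, 0, 0, 0, 0, 0], [0.25, 0, 0, 0, 0, 0], [0.38, 0, 0, 0, 0, 0], [0.52, 0.03, 0, 0, 0, 0], [0.65, 0.08, 0, 0, 0, 0], [0.78, 0.14, 0, 0, 0, 0], [0.9, 0.2, 0, 0, 0, 0], [1, 0.25, 0, 0, 0, 0]],
])

```text
time: 17.38
tool_pos: [0.6147, -0.0681, 0.0634]
orientation: [[0.228, 0.974, 0.0], [0.974, -0.228, 0.0], [0.0, 0.0, -1.0]]
ft_force: [0.4, -0.6, -0.1]
finger_gap: 0.0196
gripper_force: 0.0
```

send_rows([
  [[0.1, 0.05, 0, 0, 0, 0], [0.2, 0.08, 0, 0, 0, 0], [0.2, 0.08, 0, 0, 0, 0]],
])

```text
time: 17.75
tool_pos: [0.6242, -0.0536, 0.0632]
orientation: [[0.227, 0.974, -0.0], [0.974, -0.227, 0.0], [0.0, -0.0, -1.0]]
ft_force: [-0.0, 0.6, 0.6]
finger_gap: 0.019
gripper_force: 0.0
```

send_rows([
  [[0, 0, -0.5, 0, 0, 0], [-0.5, 0.2, -0.5, 0, 0, 0], [-1, 0.3, -0.5, 0, 0, 0]],
])

```text
time: 18.12
tool_pos: [0.6297, -0.1389, 0.1041]
orientation: [[0.227, 0.974, 0.002], [0.974, -0.227, -0.0], [0.0, 0.002, -1.0]]
ft_force: [0.5, -0.0, -0.5]
finger_gap: 0.019
gripper_force: 0.0
```

```bash
python3 look.py wrist
```

```text
tcp [[0.029  0.0068 0.1041]] 18.125 [ 0.537  -0.027  -0.5415]
wrist 0.92 [-0.0059  0.1058  0.0359] 848
wrist 0.84 [-0.0569  0.1024  0.0263] 4217
wrist 0.77 [-0.0333  0.1144  0.0361] 902
wrist 0.76 [0.0243 0.0342 0.071 ] 2302
```

Three shells are in. The last one is at board (0.024, 0.034).

send_rows([
  [[-0.31, -0.06, 0, 0, 0, 0], [-0.31, -0.06, 0.2, 0, 0, 0], [-0.31, -0.06, 0.4, 0, 0, 0], [-0.31, -0.06, 0.51, 0, 0, 0], [-0.31, -0.06, 0.51, 0, 0, 0]],
])

```text
time: 18.85
tool_pos: [0.6183, -0.1598, 0.0611]
orientation: [[0.227, 0.974, -0.002], [0.974, -0.227, 0.001], [0.0, -0.002, -1.0]]
ft_force: [0.3, -0.3, 0.4]
finger_gap: 0.0193
gripper_force: 0.0
```

```bash
python3 look.py wrist
```

```text
tcp [[ 0.0227 -0.0161  0.0611]] 18.85 [ 0.2973 -0.3104  0.3559]
wrist 0.88 [-0.058   0.0994  0.0274] 2274
```

send_rows([
  [[0.15, 0.01, -0.02, 0, 0, 0], [0.3, 0.01, -0.02, 0, 0, 0], [0.45, 0.02, -0.02, 0, 0, 0], [0.58, 0.06, -0.02, 0, 0, 0], [0.71, 0.12, -0.02, 0, 0, 0], [0.85, 0.18, -0.02, 0, 0, 0], [1, 0.25, -0.02, 0, 0, 0]],
])

```text
time: 19.82
tool_pos: [0.6569, -0.0874, 0.0643]
orientation: [[0.228, 0.974, -0.0], [0.974, -0.228, -0.0], [-0.0, -0.0, -1.0]]
ft_force: [-2.3, -1.1, 4.1]
finger_gap: 0.019
gripper_force: 2.4
```

send_rows([
  [[0.15, 0.06, 0, 0, 0, 0], [0.3, 0.06, 0, 0, 0, 0], [0.34, 0.06, 0, 0, 0, 0], [0.34, 0.06, 0, 0, 0, 0]],
])

```text
time: 20.32
tool_pos: [0.6671, -0.062, 0.064]
orientation: [[0.228, 0.974, -0.0], [0.974, -0.228, 0.0], [-0.0, -0.0, -1.0]]
ft_force: [1.3, -0.7, 0.6]
finger_gap: 0.0192
gripper_force: 0.0
```

send_rows([
  [[0, 0, -0.5, 0, 0, 0], [-0.5, 0, -1, 0, 0, 0], [-1, 0, -1, 0, 0, 0], [-1, 0, -1, 0, 0, 0]],
])

```text
time: 20.82
tool_pos: [0.6474, -0.1464, 0.1454]
orientation: [[0.236, 0.972, 0.001], [0.972, -0.236, -0.003], [-0.003, 0.001, -1.0]]
ft_force: [-0.7, -0.0, 0.2]
finger_gap: 0.019
gripper_force: 0.0
```

```bash
python3 look.py wrist top; ls pics; cp $(ls -t pics/wrist_*|head -1) pics/last.png
```

```text
tcp [[0.0479 0.0036 0.1454]] 20.825 [-0.7025 -0.014   0.158 ]
wrist 0.9 [-0.0067  0.119   0.0356] 606
wrist 0.78 [-0.0588  0.114   0.0264] 2976
wrist 0.64 [-0.0359  0.1254  0.0357] 618
wrist 0.63 [0.0461 0.1208 0.027 ] 2824
top 0.56 [-0.0621  0.1013  0.0281] 58
3scene.png
3wrist.png
a.png
s1.png
scene0.png
scene_13.62.png
scene_9.50.png
t2.png
top0.png
top_10.95.png
top_15.07.png
top_20.82.png
wrist_10.95.png
wrist_12.15.png
wrist_13.62.png
wrist_15.07.png
wrist_16.27.png
wrist_18.12.png
wrist_18.85.png
wrist_20.82.png
wrist_9.50.png
```

View pics/last.png

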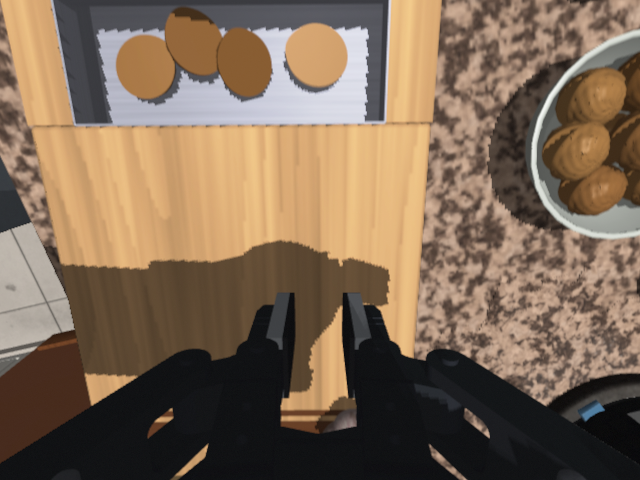

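The wrist view shows all four shells upturned in the drawer, at pixels (145,67), (193,42), (244,62) and (316,55), and the board top is clear. I'll raise the arm, then check the garlic, jar and drawer.

send_rows([
  [[0, -0.4, -0.7, 0, 0, 0], [0.3, -0.8, -1, 0, 0, 0], [0.3, -0.8, -1, 0, 0, 0], [0.3, -0.8, -1, 0, 0, 0]],
])

```text
time: 21.52
tool_pos: [0.5924, -0.1013, 0.2237]
orientation: [[0.226, 0.974, -0.0], [0.974, -0.226, 0.0], [-0.0, -0.0, -1.0]]
ft_force: [-0.4, 0.0, -0.4]
finger_gap: 0.0195
gripper_force: 0.0
```

```bash
python3 - <<'E'
from h import *
np.set_printoptions(precision=4,suppress=True)
o=get_obs();print(tob(o["tool_pos"]),o["joint_vel"],o["ft_force"],o["time"])
for c in ["top","scene"]:
    im,d=grab_frame(c); cv2.imwrite(f"pics/end_{c}.png",im[...,::-1])
    for n in ["garlic","honey_jar","drawer_front"]:
        for r in regions_of(n,c)[:1]:
            P=pts(c,r["pixels"],d); print(c,n,round(r["confidence"],2),len(P),np.median(P,0),np.percentile(P,98,axis=0))
E
```

```text
[[-0.0159  0.0349  0.2237]] [ 0.9857  1.2537  0.536  -0.043   0.1163  0.0727  0.036 ] [-0.3896  0.0089 -0.3581] 21.525
top garlic 0.75 708 [ 0.6392 -0.2837  0.0953] [ 0.6653 -0.2603  0.1111]
top honey_jar 0.72 1484 [ 0.4886 -0.3477  0.1   ] [ 0.521  -0.3213  0.1034]
top drawer_front 0.68 386 [ 0.5539 -0.0046  0.0119] [0.5869 0.0192 0.0597]
scene garlic 0.71 726 [ 0.6346 -0.2709  0.0915] [ 0.6586 -0.2571  0.1088]
scene honey_jar 0.75 2149 [ 0.4815 -0.3339  0.0801] [ 0.5192 -0.3199  0.1036]
scene drawer_front 0.89 3539 [ 0.6397 -0.0468  0.0158] [0.7243 0.0617 0.0382]
```

View pics/end_scene.png

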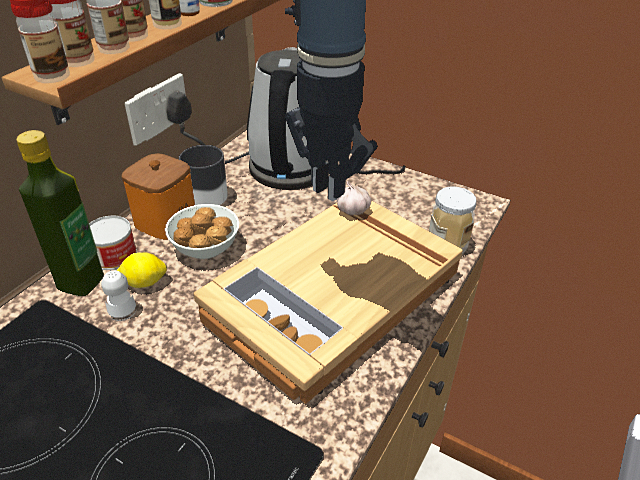

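The drawer is home with four shells at pixels (258,306) to (310,342). The garlic and jar haven't moved, and the gripper is clear.

```bash
python3 -c "
from plant import *
print(sign_off())"
```

```text
the job is handed in; nothing more can be done
None
```

I pushed the scrap drawer fully home, then swept all four shells through the slot into it; the garlic and honey jar did not move, and I handed the job in at about 22 s.

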